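# Nest the three sheet-metal trays

## Robot

A 7-joint arm with a two-finger parallel gripper is mounted at the origin on a cart in front of the work surface, level with it; the furniture and walls round the work are solid. World frame = base frame: x ahead of the robot, y to its left, z up, the work surface at z = 0. Lengths are in m, angles in rad, forces in N, time in s.
With the tool pointing down it reaches from about 0.425 to 0.925 m from the base axis. Payload 6.8 kg.
Tool frame: the origin (TCP) lies at the very end of the fingers, on their centre line; the grasp point (between the pads) lies bot.grip_point_offset behind it (bot.grip_point_offset is the distance from the TCP to the grasp point, in m); z points along the fingers, y is the line along which they close (so a half turn about z gives the same grasp; the last joint's range is limited). The gripper opens to 85 mm and grips with 20 to 120 N. Pads are 22 mm wide; open, the fingers measure 114 mm over their backs; the gripper's body (76 mm by 85 mm) begins 54 mm behind the grasp point. The pads swing forward as they close: fully open they stand 13 mm farther back than shut.
Start: joints at [-1.218, 0.477, 0.022, 1.555, -0.011, 1.109, -0.083], TCP at [0.3, 0.605, 0.231] pointing down, gripper open.
Joint ranges: [-2.96, 2.96], [-0.34, 2.1], [-1.41, 1.46], [0.24, 2.44], [-1.37, 4.51], [0.17, 1.92], [-2.96, 2.96]. Speed limits (rad/s): [2.39, 2.39, 3.14, 3.14, 3.14, 3.14, 3.14].

## Interface

Orientations are given as a unit quaternion [w, x, y, z].
In Python, from station import bot, imaging gives the robot as it stands. The module is installed in compiled form; this text tells all that it offers.
- The arm moves only by the tool carry_out, never from a script. Its argument "targets" is one flat list of numbers, 5 for each row, row after row: the closure in counts, from 0 (fully open) to 255 (shut), then the shift along the world's x, y, z in mm, then the turn about the world's z in degrees. A call has 1 to 20 rows; each row shifts and turns the commanded pose from where the row before left it; what a row does not reach is not made up. A row lasts 1/10 s, in which the tool goes at most 50 mm and 8.59 degrees, less where a joint would pass 70% of its speed; a pose out of reach is approached as far as the arm can. A call is refused whole if a number of a shift passes 50 or a number of a turn 8.59, either way. A call with a gripper value outside its range is refused whole. The fingers move at their own pace and stop on an object; "newtons" is the grip in N (left out, the last holds). Time passes only in rows, so rows that do not move let the fingers close. It gives the time, the measured TCP pose, the force, the opening and the grip force at its end, in the units of the state.
- bot.get_obs(): the state, without advancing time (a new reading comes with each control period).
- imaging.read_camera(name): name is "scene" or "top" or "wrist"; returns a dict with "frame" (384x512x3 uint8, red, green, blue), "fov_y" (degrees; the focal length in pixels is half the picture's height over the tangent of half this angle, whatever the lens; pixels are square), "cx", "cy" (the principal point, pixels), "pose" (4x4, takes a point from camera to world coordinates); the wrist camera has in their place "tool_from_camera" (4x4, takes a point from camera to tool coordinates, whose origin is the TCP and whose axes are the flange's). Camera axes: x right, y up, looking along -z (the intrinsics and any distortion apply to the point x, -y, -z); pixel columns grow to the right and rows downward; lengths in m; the calibration is good to about 2 mm. A picture is of the moment at which its call begins: read the wrist's pose just before it. There is no depth.
- bot.hand_in(): hands the job in; it is judged then, once.
The state is a dict: "t": time; "q": joint angles; "joint_vel": joint speeds; "joint_torque": joint torques, N m; "eef_pos": TCP position; "tool_rot": TCP orientation; "contact_force": force on the tool from outside, world axes, zero at the start; "torque": the same for the moment, N m; "gripper_width": opening from 0.0 (shut) to 1.0 (fully open); "grasp_force": force on a finger pad.
Only numpy, scipy, OpenCV 4.12 (cv2) and the standard library are available. Lean on these libraries where they do the work, as an engineer would, in place of code of your own. Each camera call takes 0.05 s, during which the arm holds its last target. There are 200 camera calls.

## Task

Clear the bench by nesting the three metal trays from largest to smallest: first slide the middle tray, closed end first, through the open mouth of the large screwed-down tray until it is fully home against the far wall, then slide the small tray, clipped corners first, fully home into the middle one. Keep the loose trays down on the bench - push or drag them along, do not lift or tip them - and leave the brass weight, the jar and the wood block where they are.

Things in the scene. Friction and masses are not known exactly. Their poses are not given: they have to be found in the camera images.
- large_tray_center (a point): Largest smooth bare-metal tray, 94 wide, 92 long, 40 mm high, screwed down by two side lugs; 3 mm walls (inside width 88), 2 mm floor. Point: its centre, 20 mm up. x from the open mouth (no wall) to the closed nose, y across, z up. Nose corners clipped 10 mm at 45 degrees. At the mouth the first 10 mm of floor is a ramp up to 2 mm, over which a tray slides in.
- middle_tray_center (a point): Loose tray of the same make, shape and axes, 80 wide, 78 long, 38 mm high, inside width 74, 0.2-0.4 kg. Point: its centre, 19 mm above its underside. Its nose sweeps up 3 mm beneath to climb the ramp; fingers let down inside can push the nose wall. Home in the large tray, its centre is 4 mm (x) nose-ward of the large one's, 1 mm higher; clearance 4 mm a side.
- small_tray_center (a point): Loose smallest tray, same make and axes but with a wall also at its back (-x) end, 66 wide, 64 long, 36 mm high, inside 60 x 58, 0.15-0.3 kg. Point: its centre, 18 mm above its underside. Clipped, upswept nose (+x) like the middle one's. Home in the middle tray, its centre is 4 mm (x) nose-ward of the middle one's, 1 mm higher; clearance 4 mm a side.
- middle_tray_nose (a point): Middle of the middle tray's nose wall (its closed end), 19 mm above its underside; 37.5 mm from the tray's centre along its x.
- small_tray_nose (a point): Middle of the small tray's nose wall (the end with the clipped corners), 18 mm above its underside; 30.5 mm from the tray's centre along its x.
- brass_weight: Brass weight with a knob, 30 mm across, 36 mm high, bystander; origin at the centre of its underside.
- jar_flux: Small white jar with a dark cap, 34 mm across, 48 mm high, bystander; origin at the centre of its underside.
- wood_block: Plain wooden block, 34 x 66 x 40 mm, bystander; origin at the centre of its underside.

How it is judged:
By the outcome, as a careful person would: the job done as asked, in the order asked, and still so for the second after the job is handed in, with the robot touching nothing.
It also fails if it takes over 72 s, if anything falls off the work surface, if the arm or the gripper's body presses on something with over 40 N, if the wrist force passes 120 N, or if a joint passes its speed limit or range.

## Working session

There is one attempt and no reset: what is moved stays moved. The work goes in short steps, Python scripts to look and compute and a tool call to move; the robot and the scene stay as the last step left them, time stands still between calls to the robot, and variables do not carry over. Pictures are saved under pics/ and viewed, at most 10 in all, crops included, and the job is handed in when it is done.

Besides the shell and the picture viewer there is one more tool, called after ">>>" as a command line: name --argument value ..., lists and objects as JSON in quotes. carry_out: Moves the arm, as the interface text tells. Its arguments: {"type":"object","properties":{"targets":{"type":"array","items":{"type":"number"}},"newtons":{"type":"number"}},"required":["targets"]}

```bash
mkdir -p pics; cat > h.py <<'E'
import numpy as np, cv2
from station import bot, imaging
def grab(name,f):
    o=bot.get_obs(); c=imaging.read_camera(name)
    cv2.imwrite(f,c["frame"][:,:,::-1]); return o,c
def K(c):
    f=192/np.tan(np.radians(c["fov_y"])/2); return f,c["cx"],c["cy"]
def pix2w(c,T,u,v,z):
    f,cx,cy=K(c); d=T[:3,:3]@np.array([(u-cx)/f,-(v-cy)/f,-1.0]); s=(z-T[2,3])/d[2]
    return T[:3,3]+s*d
def w2pix(c,T,p):
    f,cx,cy=K(c); q=T[:3,:3].T@(np.array(p)-T[:3,3]); return cx+f*q[0]/-q[2], cy-f*q[1]/-q[2]
E
python3 - <<'E'
from h import *
o,c=grab("top","pics/top.png")
print({k:v for k,v in c.items() if k!="frame"}); print(o["eef_pos"],o["tool_rot"],o["t"],bot.grip_point_offset)
o,c2=grab("scene","pics/scene.png")
print({k:v for k,v in c2.items() if k!="frame"})
a=cv2.resize(c["frame"],(800,600),interpolation=cv2.INTER_CUBIC)
cv2.imwrite("pics/top_b.png",a[:,:,::-1])
import pickle; pickle.dump((c,c2),open("cams.pkl","wb"))
E
```

```text
{'fov_y': 44.48355585921052, 'cx': 257.6679785290298, 'cy': 190.46456333727988, 'pose': array([[ 0.0167965 ,  0.99630982, -0.08417021,  0.47154667],
       [-0.99982763,  0.01740243,  0.00647028, -0.05028187],
       [ 0.00791117,  0.08404702,  0.99643038,  0.98757187],
       [ 0.        ,  0.        ,  0.        ,  1.        ]])}
[0.29989676 0.60408729 0.23033623] [-1.42721992e-04  2.28325748e-01  9.73584398e-01 -8.67168874e-04] 0.0 0.0187
{'fov_y': 49.89860039528149, 'cx': 252.64656436693602, 'cy': 191.55572225722725, 'pose': array([[-0.64142055,  0.40915941, -0.64897477, -0.08104088],
       [-0.76718487, -0.34501271,  0.54073433,  0.48790002],
       [-0.002658  ,  0.84472173,  0.53519915,  0.55005058],
       [ 0.        ,  0.        ,  0.        ,  1.        ]])}
```

View pics/top_b.png

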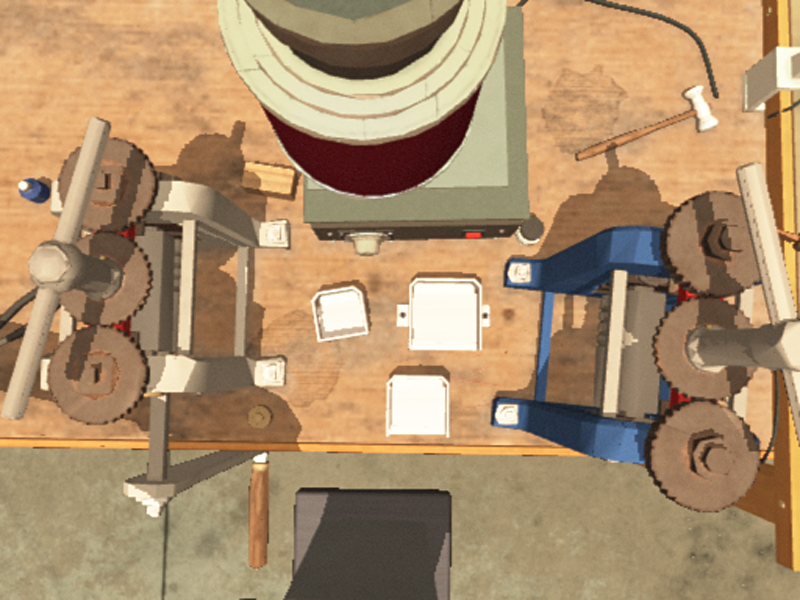

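View pics/scene.png

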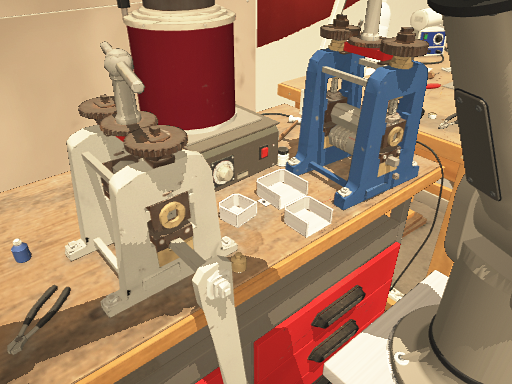

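```bash
python3 - <<'E'
from h import *
import pickle
c,c2=pickle.load(open("cams.pkl","rb"))
a=c["frame"][165:290,185:335]
cv2.imwrite("pics/crop.png",cv2.resize(a,(720,600),interpolation=cv2.INTER_CUBIC)[:,:,::-1])
a=c2["frame"][90:280,60:360]
cv2.imwrite("pics/crop2.png",cv2.resize(a,(800,507),interpolation=cv2.INTER_CUBIC)[:,:,::-1])
E
```

```text
(no output)
```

View pics/crop.png

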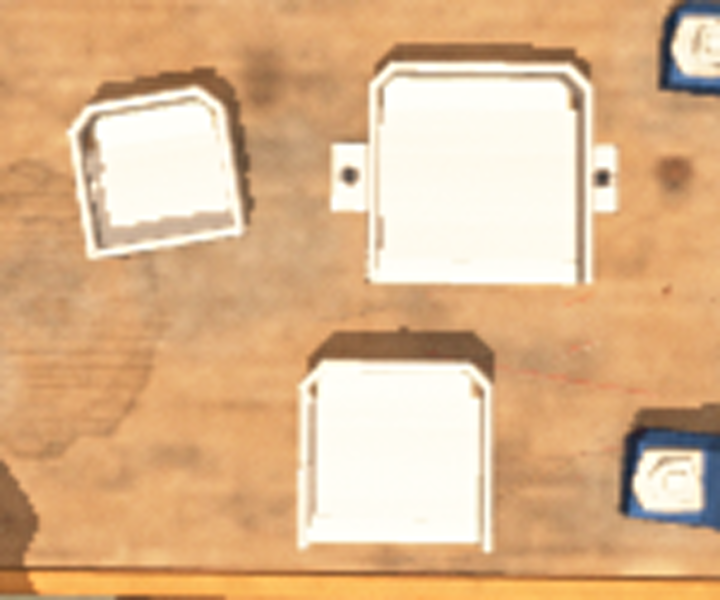

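View pics/crop2.png

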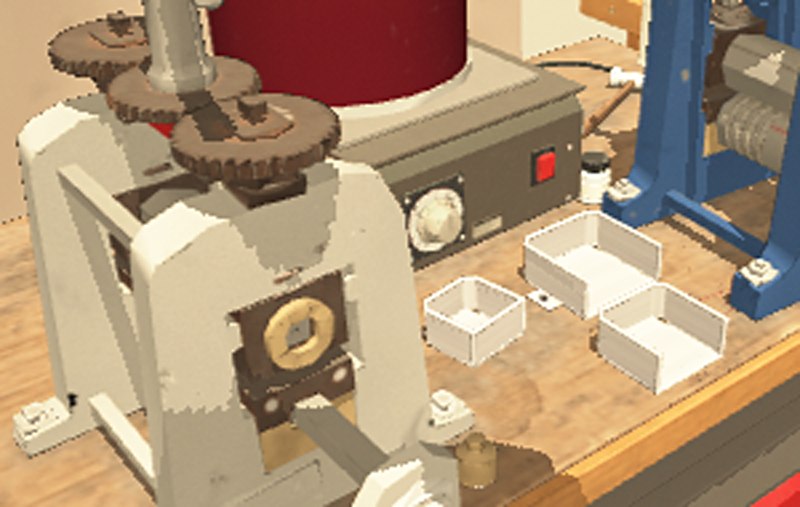

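```bash
python3 - <<'E'
from h import *
import pickle
c,c2=pickle.load(open("cams.pkl","rb"));T=c["pose"]
def P(u,v,z): return pix2w(c,T,185+u/4.8-.5+.1,165+v/4.8-.5+.1,z)
for n,z,pts in [("L",.04,[(368,284),(592,284),(384,62),(574,62),(369,84),(592,84)]),("M",.038,[(299,549),(492,551),(313,361),(473,361),(299,386),(492,386)]),("S",.036,[(92,258),(243,233),(93,105),(204,87),(72,133),(224,108)])]:
    w=np.array([P(*p,z)[:2] for p in pts])*1000
    mouth=(w[0]+w[1])/2; nose=(w[2]+w[3])/2
    print(n,w.round(0).tolist(),"mouth",mouth.round(1),"nose",nose.round(1),"ctr",((mouth+nose)/2).round(1),"len",np.linalg.norm(nose-mouth).round(1),"wid",np.linalg.norm(w[0]-w[1]).round(1),np.linalg.norm(w[4]-w[5]).round(1),"ang",np.degrees(np.arctan2(*(nose-mouth)[::-1])).round(1), np.degrees(np.arctan2(*(w[0]-w[1])[::-1])).round(1)-90)
for n,u,v,z in [("brass",259,411,.036),("jar",530,230,.048),("wood",270,180,.04),("blockR",290,195,.04),("footLt",272,234,.02),("footLb",270,371,.02),("blueT",519,271,.02),("blueB",507,412,.02),("furn",315,230,.0),("furnface",420,238,0),("edge",400,445,0),("handle",262,458,.1)]:
    print(n,(pix2w(c,T,u*.64,v*.64,z)*1000).round(0))
E
```

```text
L [[484.0, -65.0], [486.0, -159.0], [578.0, -70.0], [580.0, -150.0], [569.0, -64.0], [570.0, -158.0]] mouth [ 485.2 -111.8] nose [ 578.9 -110.3] ctr [ 532.1 -111.1] len 93.7 wid 94.0 94.3 ang 0.9 1.0
M [[374.0, -38.0], [374.0, -118.0], [452.0, -42.0], [453.0, -109.0], [441.0, -37.0], [443.0, -117.0]] mouth [374.2 -78.1] nose [452.4 -75.9] ctr [413.3 -77. ] len 78.3 wid 80.4 80.8 ang 1.6 0.29999999999999716
S [[493.0, 52.0], [505.0, -12.0], [558.0, 53.0], [567.0, 6.0], [546.0, 61.0], [558.0, -3.0]] mouth [499.3  19.9] nose [562.4  29.4] ctr [530.8  24.7] len 63.9 wid 64.4 65.1 ang 8.6 10.400000000000006
brass [403. 125.  36.]
jar [ 642. -220.   48.]
wood [703. 120.  40.]
blockR [684.  93.  40.]
footLt [635. 119.  20.]
footLb [454. 116.  20.]
blueT [ 591. -211.   20.]
blueB [ 406. -196.   20.]
furn [645.  64.   0.]
furnface [637. -79.   0.]
edge [358. -57.   0.]
handle [352. 108. 100.]
```

```bash
python3 - <<'E'
from h import *
import pickle
c,c2=pickle.load(open("cams.pkl","rb"))
def ray(c,u,v):
    f,cx,cy=K(c);d=c["pose"][:3,:3]@np.array([(u-cx)/f,-(v-cy)/f,-1]);return c["pose"][:3,3],d/np.linalg.norm(d)
def tri(a,b):
    (p,d),(q,e)=ray(c,*a),ray(c2,*b)
    A=np.array([d,-e]).T;s=np.linalg.lstsq(A,q-p,rcond=None)[0];x,y=p+s[0]*d,q+s[1]*e
    return ((x+y)/2*1000).round(),(1000*np.linalg.norm(x-y)).round()
for n,a,b in [("Thub",(55,265),(125,50)),("nearGear",(98,375),(150,142)),("crankhub",(150,500),(210,250)),("gearL far",(105,180),(103,105)),("blue gear near",(708,453),(404,47)),("blue gear2",(730,235),(338,30)),("shaft end",(158,395),(180,250))]:
    print(n,tri(np.array(a)*.64,b))
# handle/crank arm heights if ray passes
for z in (.1,.15,.2,.25,.3,.35): print(z,[(pix2w(c,c["pose"],u*.64,v*.64,z)*1000).round()[:2] for u,v in [(262,458),(258,565),(290,235),(285,385),(150,440)]])
q=[pix2w(c,c["pose"],540*.64,420*.64,z) for z in (.02,.1,.2)];print(q)
E
```

```text
Thub (array([542., 224., 397.]), np.float64(5.0))
nearGear (array([454., 240., 278.]), np.float64(8.0))
crankhub (array([315., 230., 149.]), np.float64(16.0))
gearL far (array([641., 237., 283.]), np.float64(1.0))
blue gear near (array([ 396., -321.,  344.]), np.float64(2.0))
blue gear2 (array([ 588., -342.,  347.]), np.float64(5.0))
shaft end (array([422., 237.,  85.]), np.float64(7.0))
0.1 [array([352., 108.]), array([228., 109.]), array([621.,  83.]), array([439.,  83.]), array([371., 242.])]
0.15 [array([359.,  99.]), array([242., 100.]), array([612.,  75.]), array([441.,  76.]), array([377., 226.])]
0.2 [array([365.,  90.]), array([255.,  91.]), array([604.,  68.]), array([442.,  68.]), array([382., 209.])]
0.25 [array([372.,  81.]), array([269.,  82.]), array([596.,  60.]), array([444.,  61.]), array([388., 193.])]
0.3 [array([379.,  72.]), array([283.,  73.]), array([587.,  53.]), array([446.,  53.]), array([394., 176.])]
0.35 [array([386.,  63.]), array([297.,  64.]), array([579.,  45.]), array([448.,  46.]), array([399., 160.])]
[array([ 0.39586875, -0.23884294,  0.02      ]), array([ 0.40212589, -0.22325248,  0.1       ]), array([ 0.40994732, -0.20376442,  0.2       ])]
```

>>> carry_out --targets '[0, 0, 0, 50, 0, 0, 0, 0, 50, 0, 0, 0, 0, 50, 0, 0, 0, 0, 50, 0, 0, 0, -20, 45, 0, 0, 0, 0, 0, 0]'

```text
t: 0.7
eef_pos: [0.3019, 0.5844, 0.4847]
tool_rot: [0.001, 0.229, 0.973, 0.006]
contact_force: [1.3, 0.7, 0.8]
gripper_width: 0.997
grasp_force: 0.0
```

>>> carry_out --targets '[132, 8, -50, 0, 2.1, 132, 8, -50, 0, 2.1, 132, 8, -50, 0, 2.1, 132, 8, -50, 0, 2.1, 132, 8, -50, 0, 2.1, 132, 8, -50, 0, 2.1, 132, 10, -50, 0, 2.1, 132, 10, -50, 0, 2.1, 132, 10, -50, 0, 2.1, 132, 10, -50, 0, 2.1, 132, 10, -50, 0, 2.1, 132, 10, -50, 0, 2.1, 132, 10, -50, 0, 2.1, 132, 0, -10, 0, 0, 132, 0, 0, 0, 0]'

```text
t: 2.2
eef_pos: [0.4158, -0.0666, 0.4761]
tool_rot: [-0.0, -0.005, 1.0, 0.0]
contact_force: [-0.5, 0.6, 0.6]
gripper_width: 0.486
grasp_force: 0.0
```

>>> carry_out --targets '[132, 0, 0, -50, 0, 132, 0, 0, -50, 0, 132, 0, 0, -50, 0, 132, 0, 0, -50, 0, 132, 0, 0, -50, 0, 132, 0, 0, -50, 0, 132, 0, 0, -50, 0, 132, 0, 0, 0, 0, 132, 0, 0, 0, 0]'

```text
t: 3.1
eef_pos: [0.4157, -0.0641, 0.1263]
tool_rot: [-0.002, -0.008, 1.0, -0.0]
contact_force: [0.3, 1.0, 1.3]
gripper_width: 0.484
grasp_force: 0.0
```

```bash
cat >> h.py <<'E'
from scipy.spatial.transform import Rotation as R
def wristT(o,c):
    q=o["tool_rot"]; A=np.eye(4); A[:3,:3]=R.from_quat([q[1],q[2],q[3],q[0]]).as_matrix(); A[:3,3]=o["eef_pos"]
    return A@c["tool_from_camera"]
def wrist(name):
    import pickle
    o,c=grab("wrist",f"pics/{name}_raw.png"); T=wristT(o,c)
    cv2.imwrite(f"pics/{name}.png",cv2.resize(c["frame"],(800,600),interpolation=cv2.INTER_CUBIC)[:,:,::-1])
    pickle.dump((c,T),open(f"{name}.pkl","wb")); print(o["eef_pos"].round(4),o["contact_force"].round(1),T[:3,3].round(3)); return o,c,T
E
python3 -c "
from h import *
wrist('w1')"
```

```text
[ 0.4157 -0.0641  0.1263] [0.3 1.  1.3] [ 0.343 -0.065  0.269]
```

View pics/w1.png

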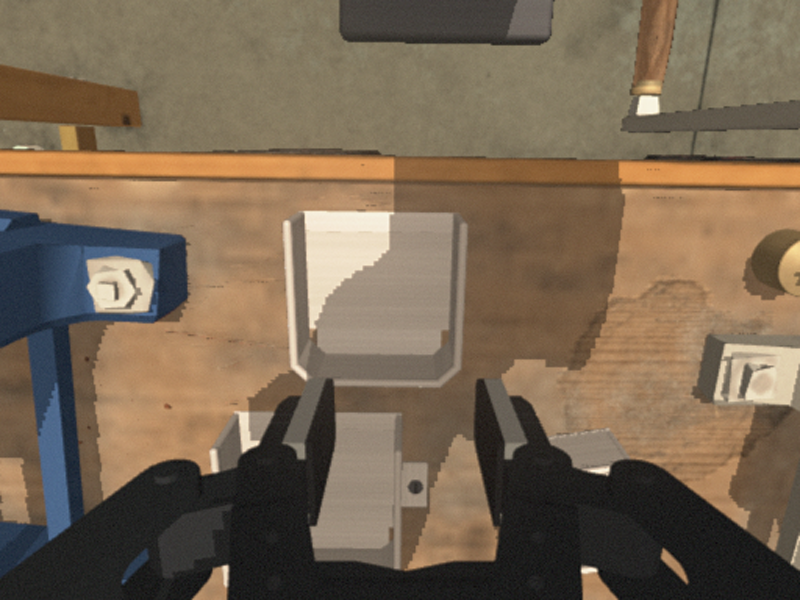

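```bash
python3 - <<'E'
from h import *
import pickle
c,T=pickle.load(open("w1.pkl","rb"))
for u,v in [(284,221),(467,219),(308,383),(440,388),(291,367),(462,372)]:
    print((pix2w(c,T,u*.64,v*.64,.038)*1000).round(1)[:2])
for u,v in [(211,450),(238,411),(402,411)]: print("L",(pix2w(c,T,u*.64,v*.64,.04)*1000).round(1)[:2])
E
```

```text
[ 376.  -117.3]
[373.9 -38. ]
[ 452.8 -109.7]
[454.4 -46.8]
[ 444.7 -117.4]
[445.9 -36.7]
L [ 488.7 -158.4]
L [ 467.1 -143.5]
L [465.8 -64.8]
```

>>> carry_out --targets '[140, 2, -13, -30, 0, 140, 0, 0, -30, 0, 140, 0, 0, -10, 0, 140, 0, 0, 0, 0, 140, 0, 0, 0, 0]'

```text
t: 3.65
eef_pos: [0.4198, -0.0774, 0.0583]
tool_rot: [0.002, -0.008, 1.0, 0.001]
contact_force: [-0.1, -0.2, 0.8]
gripper_width: 0.455
grasp_force: 0.0
```

```bash
python3 -c "
from h import *
wrist('w2')"
```

```text
[ 0.4198 -0.0774  0.0583] [-0.1 -0.2  0.8] [ 0.346 -0.079  0.201]
```

View pics/w2.png

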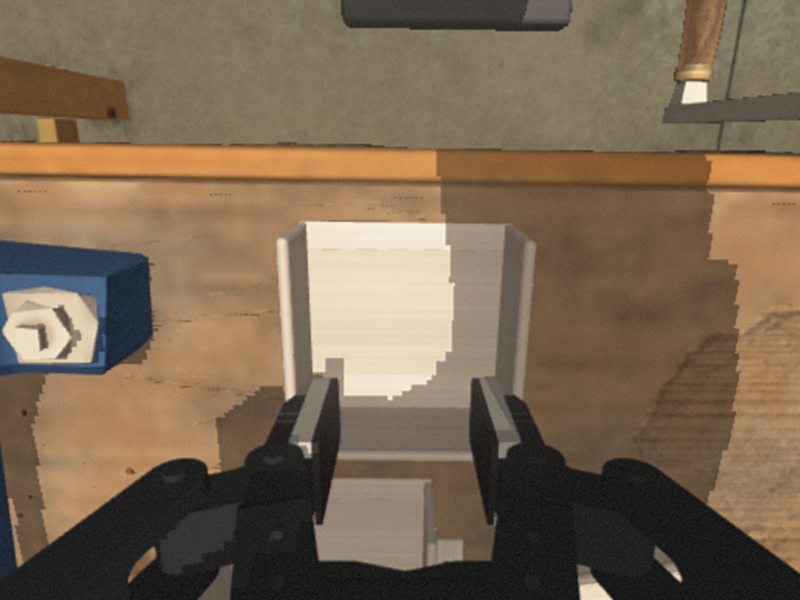

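```bash
python3 - <<'E'
from h import *
import pickle
c,T=pickle.load(open("w2.pkl","rb"))
for z in (.058,.063,.075):
  for u,v in [(288,400),(250,450),(522,400),(557,450),(322,378),(482,378)]:
    print(z,u,(pix2w(c,T,u*.64,v*.64,z)*1000).round(1)[:2])
for u,v in [(278,243),(536,243),(340,458),(470,459)]:  print("rim",(pix2w(c,T,u*.64,v*.64,.038)*1000).round(1)[:2])
E
```

```text
0.058 288 [ 420.5 -112.3]
0.058 250 [ 437.7 -124.8]
0.058 522 [419.5 -42.7]
0.058 557 [436.3 -30.5]
0.058 322 [ 413.2 -101.9]
0.058 482 [412.5 -55. ]
0.063 288 [ 417.9 -111.1]
0.063 250 [ 434.5 -123.2]
0.063 522 [416.9 -43.9]
0.063 557 [433.1 -32.2]
0.063 322 [ 410.8 -101.1]
0.063 482 [410.1 -55.8]
0.075 288 [ 411.6 -108.3]
0.075 250 [ 426.7 -119.3]
0.075 522 [410.7 -47. ]
0.075 557 [425.5 -36.3]
0.075 322 [405.1 -99.2]
0.075 482 [404.5 -57.8]
rim [ 377.1 -117.4]
rim [375.9 -37.6]
rim [453.4 -99.8]
rim [453.1 -54. ]
```

>>> carry_out --targets '[165, 0, 0, 0, 0, 165, 0, 0, 0, 0, 165, 0, 0, -20, 0, 165, 0, 0, -15, 0, 165, 0, 0, -12, 0, 165, 0, 0, 0, 0, 165, 0, 0, 0, 0]'

```text
t: 4.4
eef_pos: [0.4182, -0.0779, 0.0096]
tool_rot: [-0.0, -0.008, 1.0, -0.0]
contact_force: [-0.4, -0.1, 0.3]
gripper_width: 0.353
grasp_force: 0.0
```

>>> carry_out --targets '[165, 0, -5, 0, 0, 165, 0, -4, 0, 0, 165, 0, -5, 0, 0, 165, 0, -5, 0, 0, 165, 0, -5, 0, 0, 165, 0, -5, 0, 0, 165, 0, -5, 0, 0, 165, 0, -4, 0, 0, 165, 0, -3, 0, 0, 165, 0, 0, 0, 0, 165, 0, 4, 0, 0, 165, 0, 3, 0, 0, 165, 0, 0, 0, 0]'

```text
t: 5.7
eef_pos: [0.4182, -0.111, 0.0092]
tool_rot: [-0.0, -0.008, 1.0, 0.0]
contact_force: [0.4, -0.2, 0.0]
gripper_width: 0.355
grasp_force: 0.0
```

```bash
python3 -c "
from h import *
wrist('w3')
o,c=grab('top','pics/top3.png')
cv2.imwrite('pics/t3.png',cv2.resize(c['frame'][165:290,185:335],(720,600),interpolation=cv2.INTER_CUBIC)[:,:,::-1])"
```

```text
[ 0.4182 -0.111   0.0092] [ 0.4 -0.2  0. ] [ 0.345 -0.112  0.152]
```

View pics/w3.png

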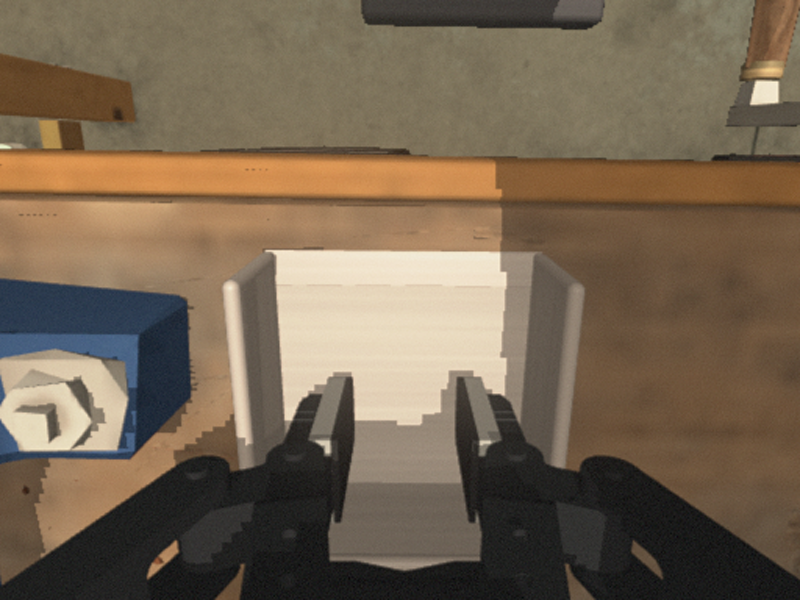

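```bash
python3 - <<'E'
from h import *
import pickle
c,T=pickle.load(open("w3.pkl","rb"))
for u,v in [(224,285),(585,288),(237,455),(567,455),(330,560),(478,563)]:
    print((pix2w(c,T,u*.64,v*.64,.038)*1000).round(1)[:2])
E
```

```text
[ 375.8 -151.9]
[375.2 -71.9]
[ 419.  -152.3]
[417.7 -71.4]
[ 450.2 -130.3]
[450.6 -91.4]
```

>>> carry_out --targets '[165, 8, 0, 0, 0, 165, 8, 0, 0, 0, 165, 6, 0, 0, 0, 165, 6, 0, 0, 0, 165, 6, 0, 0, 0, 165, 6, 0, 1, 0, 165, 6, 0, 1, 0, 165, 6, 0, 0, 0, 165, 6, 0, 0, 0, 165, 6, 0, 0, 0, 165, 6, 0, 0, 0, 165, 0, 0, 0, 0]'

```text
t: 7.0
eef_pos: [0.4896, -0.1118, 0.0114]
tool_rot: [0.001, -0.008, 1.0, -0.0]
contact_force: [0.2, -0.3, 0.0]
gripper_width: 0.35
grasp_force: 0.0
```

```bash
python3 -c "
from h import *
wrist('w4')"
```

```text
[ 0.4896 -0.1118  0.0114] [ 0.2 -0.3  0. ] [ 0.416 -0.113  0.154]
```

View pics/w4.png

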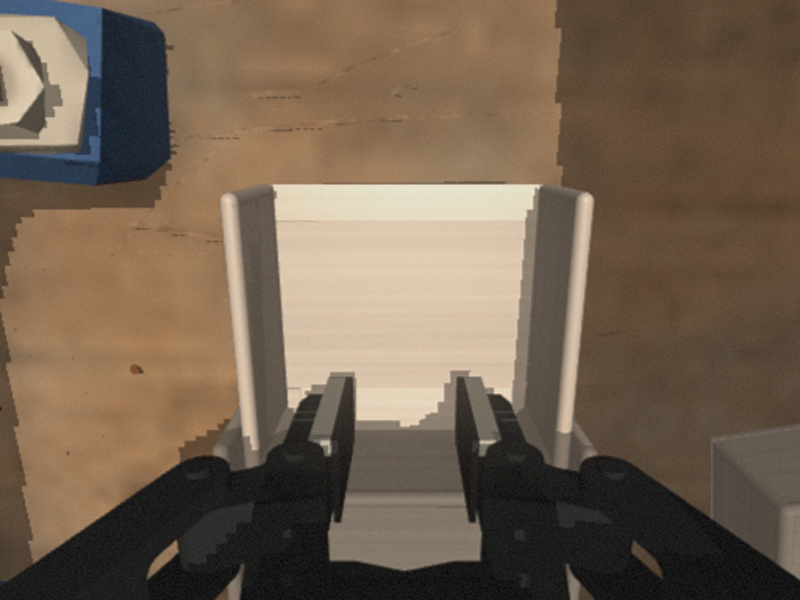

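>>> carry_out --targets '[165, 5, 0, 0, 0, 165, 6, 0, 0, 0, 165, 6, 0, 0, 0, 165, 6, 0, 0, 0, 165, 6, 0, 0, 0, 165, 6, 0, 0, 0, 165, 6, 0.5, 0, 0, 165, 6, 0, 0, 0, 165, 6, 0, 0, 0, 165, 6, 0, 0, 0, 165, 0, 0, 0, 0]'

```text
t: 8.15
eef_pos: [0.5485, -0.1113, 0.0114]
tool_rot: [0.001, -0.008, 1.0, -0.0]
contact_force: [-0.1, -0.8, -0.1]
gripper_width: 0.353
grasp_force: 0.0
```

>>> carry_out --targets '[165, 2, 0, 0, 0, 165, 2, 0, 0, 0, 165, 2, 0, 0, 0, 165, 0, 0, 0, 0]'

```text
t: 8.55
eef_pos: [0.5534, -0.1113, 0.0113]
tool_rot: [0.0, -0.008, 1.0, -0.0]
contact_force: [0.3, 0.1, -0.3]
gripper_width: 0.349
grasp_force: 0.0
```

>>> carry_out --targets '[165, 2, 0, 0, 0, 165, 2, 0, 0, 0, 165, 2, 0, 0, 0, 165, 0, 0, 0, 0]'

```text
t: 8.95
eef_pos: [0.5597, -0.1113, 0.0114]
tool_rot: [0.0, -0.008, 1.0, -0.0]
contact_force: [0.5, -0.3, -0.2]
gripper_width: 0.353
grasp_force: 0.0
```

>>> carry_out --targets '[165, 2, 0, 0, 0, 165, 2, 0, 0, 0]'

```text
t: 9.15
eef_pos: [0.5616, -0.1114, 0.011]
tool_rot: [-0.002, -0.008, 1.0, 0.0]
contact_force: [-7.7, 0.7, 3.6]
gripper_width: 0.353
grasp_force: 3.9
```

>>> carry_out --targets '[165, 1, 0, 0, 0, 165, 1, 0, 0, 0]'

```text
t: 9.35
eef_pos: [0.5616, -0.1115, 0.0105]
tool_rot: [-0.003, -0.007, 1.0, 0.001]
contact_force: [-10.4, 0.0, 4.5]
gripper_width: 0.35
grasp_force: 5.2
```

```bash
python3 -c "
from h import *
wrist('w5')
c=cv2.imread('pics/w5.png')
cv2.imwrite('pics/w5b.png',c)
"
```

```text
[ 0.5616 -0.1115  0.0105] [-10.4   0.    4.5] [ 0.489 -0.113  0.154]
```

View pics/w5b.png

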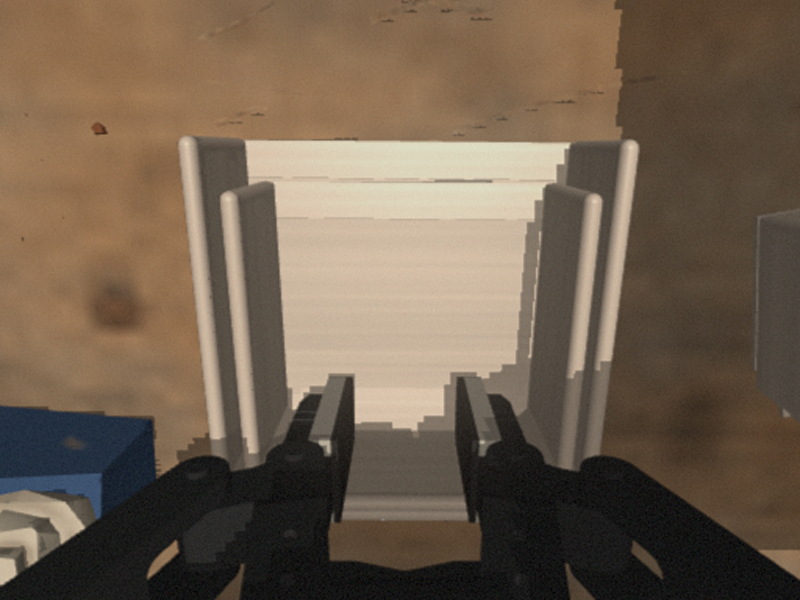

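>>> carry_out --targets '[165, -6, 0, 0, 0, 165, -4, 0, 10, 0, 165, 0, 0, 50, 0, 190, 0, 0, 45, 0, 210, -4, 34, 0, 0, 210, -4, 34, 0, 0, 210, -4, 34, 0, 0, 210, -4, 34, 0, 0, 210, 0, 0, 0, 0, 210, 0, 0, 0, 0]'

```text
t: 10.4
eef_pos: [0.5396, 0.0257, 0.1171]
tool_rot: [0.001, -0.009, 1.0, 0.0]
contact_force: [-0.3, -1.1, -0.4]
gripper_width: 0.175
grasp_force: 0.0
```

```bash
python3 - <<'E'
from h import *
import pickle
c,T=pickle.load(open("w5.pkl","rb"))
for n,z,pts in [("L",.04,[(180,142),(638,144)]),("M",.040,[(221,197),(602,198),(245,440),(574,440)])]:
  for u,v in pts: print(n,(pix2w(c,T,u*.64,v*.64,z)*1000).round(1)[:2])
o,c,T=wrist('w6')
# bright rim segmentation near predicted small tray
f,_,_=K(c)
print([np.round(w2pix(c,T,(x/1000,y/1000,.036))) for x,y in [(493,52),(505,-12),(558,53),(567,6)]])
# compare with top view after
o,c=grab('top','pics/t6.png')
E
```

```text
L [ 489.1 -158.6]
L [488.2 -65. ]
M [ 500.1 -151.2]
M [499.2 -71.1]
M [ 557.8 -150.3]
M [556.8 -70.9]
[0.5396 0.0257 0.1171] [-0.3 -1.1 -0.4] [0.466 0.024 0.259]
[array([301., 134.]), array([203., 150.]), array([297., 226.]), array([231., 237.])]
```

>>> carry_out --targets '[210, -8, 0, -30, 0, 210, 0, 0, -35, 0, 210, 0, 0, -20, 0, 210, 0, 0, -15, 0, 210, 0, 0, -6, 0, 210, 0, 0, 0, 0]'

```text
t: 11.1
eef_pos: [0.5313, 0.0239, 0.0101]
tool_rot: [-0.0, -0.007, 1.0, -0.0]
contact_force: [0.2, -0.4, 0.1]
gripper_width: 0.174
grasp_force: 0.0
```

>>> carry_out --targets '[210, -7, 0, 0, 0, 210, -7, 0, 0, 0, 210, -6, 0, 0, 0, 210, -6, 0, 0, 0, 210, -6, 0, 0, 0, 210, -6, 0, 0, 0, 210, -6, 0, 0, 0, 210, -6, 0, 0, 0, 210, -6, 0, 0, 0, 210, -6, 0, 0, 0, 210, -6, 0, 0, 0, 210, -6, 0, 0, 0, 210, -6, 0, 0, 0, 210, -6, 0, 0, 0, 210, -6, 0, 0, 0, 210, -6, 0, 0, 0, 210, -6, 0, 0, 0, 210, 0, 0, 0, 0]'

```text
t: 12.9
eef_pos: [0.4259, 0.0246, 0.0102]
tool_rot: [-0.001, -0.008, 1.0, 0.0]
contact_force: [0.1, 0.7, -0.4]
gripper_width: 0.176
grasp_force: 0.0
```

```bash
python3 -c "
from h import *
wrist('w7')"
```

```text
[0.4259 0.0246 0.0102] [ 0.1  0.7 -0.4] [0.353 0.023 0.153]
```

>>> carry_out --targets '[210, 7, 0, 0, 0, 210, 7, 0, 0, 0, 210, 5, -4, 0, 0, 210, 0, -5, 0, 0, 210, 0, -8, 0, 0, 210, 0, -8, 0, 0, 210, 0, -8, 0, 0, 210, 0, -8, 0, 0, 210, 0, -8, 0, 0, 210, 0, -8, 0, 0, 210, 0, -8, 0, 0, 210, 0, -8, 0, 0, 210, 0, -8, 0, 0, 210, 0, -8, 0, 0, 210, 0, -8, 0, 0, 210, 0, -8, 0, 0, 210, 0, -8, 0, 0, 210, 0, -6, 0, 0, 210, 0, -6, 0, 0, 210, 0, 0, 0, 0]'

```text
t: 14.95
eef_pos: [0.4462, -0.1013, 0.0104]
tool_rot: [0.0, -0.007, 1.0, -0.0]
contact_force: [-0.5, 1.0, 0.4]
gripper_width: 0.177
grasp_force: 0.0
```

>>> carry_out --targets '[210, 0, -5, 0, 0, 210, 0, -5, 0, 0, 210, 0, -5, 0, 0, 210, 0, -4, 0, 0, 210, 0, 0, 0, 0, 210, 0, 4, 0, 0, 210, 0, 4, 0, 0, 210, 0, 0, 0, 0]'

```text
t: 15.75
eef_pos: [0.4462, -0.1102, 0.0102]
tool_rot: [-0.0, -0.009, 1.0, 0.0]
contact_force: [0.5, -0.7, -0.3]
gripper_width: 0.172
grasp_force: 0.0
```

```bash
python3 -c "
from h import *
wrist('w8')"
```

```text
[ 0.4462 -0.1102  0.0102] [ 0.5 -0.7 -0.3] [ 0.373 -0.112  0.153]
```

View pics/w8.png

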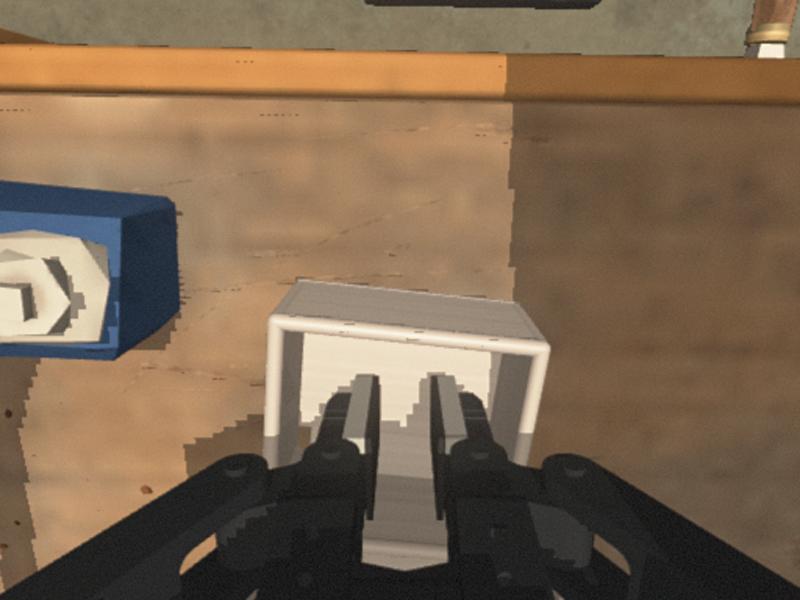

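```bash
python3 - <<'E'
from h import *
import pickle
c,T=pickle.load(open("w8.pkl","rb"))
w=np.array([(pix2w(c,T,u*.64,v*.64,.036)*1000)[:2] for u,v in [(268,317),(550,345),(265,440),(531,460),(367,565),(445,572)]])
print(w.round(1)); d=w[1]-w[0]; a=np.degrees(np.arctan2(d[1],d[0]))-90; print("yaw",a, np.linalg.norm(d))
b=(w[0]+w[1])/2; t=np.radians(a); print("ctr",b+32*np.array([np.cos(t),np.sin(t)]),"nose",b+64*np.array([np.cos(t),np.sin(t)]))
E
```

```text
[[ 412.2 -142.6]
 [ 418.   -76.7]
 [ 444.5 -145.3]
 [ 449.2  -78.5]
 [ 482.5 -120. ]
 [ 484.5  -98.8]]
yaw -5.084205368399751 66.18323745801565
ctr [ 446.97375175 -112.51436517] nose [ 478.8478488 -115.3501961]
```

>>> carry_out --targets '[210, -7, 0, 0, 0, 210, -6, 0, 0, 0, 210, -4, 0, 0, 0, 210, -3, 0, 0, 0, 210, -3, 0, 0, 0, 210, -3, 0, 0, 0, 210, -2, 0, 0, 0, 210, 0, 0, 0, 0]'

```text
t: 16.6
eef_pos: [0.4179, -0.1113, 0.0103]
tool_rot: [-0.0, -0.008, 1.0, 0.0]
contact_force: [0.6, -0.3, 0.8]
gripper_width: 0.175
grasp_force: 0.0
```

```bash
cat > m.py <<'E'
from h import *
# fit the bright rim line of the back wall in the wrist picture: print row of the strongest bright ridge per column
import sys
o,c,T=wrist(sys.argv[1])
g=cv2.cvtColor(c["frame"],cv2.COLOR_RGB2GRAY)
s=cv2.Sobel(cv2.GaussianBlur(g,(3,3),0),cv2.CV_32F,0,1)
for u in range(150,380,12):
    col=s[40:250,u]; p=np.argsort(-np.abs(col))[:14]; print(u,sorted((int(40+i),int(col[i])) for i in p)[:14:2])
E
python3 m.py w9
```

```text
[ 0.4179 -0.1113  0.0103] [ 0.6 -0.3  0.8] [ 0.344 -0.113  0.153]
150 [(95, -111), (98, 100), (100, 112), (102, 115), (123, -109), (125, -159), (130, 112)]
162 [(94, -138), (98, 112), (100, 113), (102, 124), (124, -156), (126, -106), (131, 132)]
174 [(94, -124), (99, 128), (101, 124), (103, 99), (124, -139), (126, -112), (131, 133)]
186 [(93, -149), (98, 82), (100, 110), (102, 127), (124, -124), (126, -136), (131, 107)]
198 [(93, -112), (99, 109), (101, 116), (103, 112), (125, -153), (131, 118), (222, 129)]
210 [(93, -126), (99, 108), (102, 132), (124, -106), (126, -161), (130, 107), (222, 130)]
222 [(93, -148), (99, 97), (101, 116), (103, 124), (126, -174), (130, 104), (222, 127)]
234 [(94, -140), (100, 124), (102, 124), (104, 90), (126, -178), (130, 86), (222, 130)]
246 [(94, -149), (100, 116), (102, 135), (104, 92), (126, -152), (132, 92), (223, 156)]
258 [(94, -175), (96, -125), (100, 159), (102, 112), (125, -112), (127, -138), (222, 183)]
270 [(102, 96), (104, 119), (125, -109), (127, -158), (132, 71), (220, -74), (223, 117)]
282 [(99, -90), (103, 129), (105, 76), (126, -146), (128, -69), (132, 76), (223, 114)]
294 [(99, -112), (103, 123), (105, 89), (126, -140), (128, -100), (220, -75), (223, 116)]
306 [(100, -78), (104, 126), (125, -85), (127, -162), (131, 70), (133, 89), (222, 145)]
318 [(100, -92), (102, -43), (105, 52), (126, -52), (128, -46), (221, 60), (223, 70)]
330 [(100, -106), (102, -37), (105, 43), (127, -63), (221, 47), (223, 42), (243, 58)]
342 [(99, -46), (101, -104), (104, 45), (106, 39), (127, -68), (129, -39), (133, 35)]
354 [(99, -40), (101, -89), (104, 50), (125, -27), (127, -51), (129, -47), (133, 44)]
366 [(100, -44), (102, -89), (105, 47), (126, -36), (128, -67), (132, 38), (134, 57)]
378 [(101, -101), (103, -29), (105, 55), (126, -36), (128, -74), (132, 48), (134, 58)]
```

```bash
python3 - <<'E'
from h import *
import pickle
c,T=pickle.load(open("w9.pkl","rb"))
g=cv2.GaussianBlur(cv2.cvtColor(c["frame"],cv2.COLOR_RGB2GRAY),(3,3),0)
sx=cv2.Sobel(g,cv2.CV_32F,1,0); sy=cv2.Sobel(g,cv2.CV_32F,0,1)
for r in (222,228,234,240,250,260):
    print(r,[(u,int(sx[r,u])) for u in range(140,380) if abs(sx[r,u])>60 and abs(sx[r,u])==np.abs(sx[r,max(0,u-3):u+4]).max()])
for u in range(166,362,13):
    col=sy[190:235,u]; print(u,[(190+i,int(col[i])) for i in range(2,43) if abs(col[i])>35 and abs(col[i])==np.abs(col[max(0,i-2):i+3]).max()])
E
```

```text
222 [(316, -77)]
228 [(319, -67)]
234 [(323, -65)]
240 [(327, -63)]
250 [(179, -78), (334, -74)]
260 [(177, 204), (339, -183), (344, -72), (350, -134)]
166 []
179 [(218, 54)]
192 [(222, 54)]
205 [(222, 124)]
218 [(222, 128)]
231 [(222, 132)]
244 [(222, 191)]
257 [(222, 184)]
270 [(222, 189)]
283 [(222, 181)]
296 [(222, 175)]
309 [(222, 141)]
322 [(222, 77), (232, 48)]
335 []
348 []
361 []
```

```bash
python3 - <<'E'
from h import *
import pickle
c,T=pickle.load(open("w9.pkl","rb"))
g=cv2.GaussianBlur(cv2.cvtColor(c["frame"],cv2.COLOR_RGB2GRAY),(3,3),0)
sx=cv2.Sobel(g,cv2.CV_32F,1,0)
for r in range(224,284,6):
    print(r,[(u,int(sx[r,u])) for u in list(range(155,205))+list(range(305,360)) if abs(sx[r,u])>30 and abs(sx[r,u])==np.abs(sx[r,u-3:u+4]).max()])
for u,v,z in [(316,222,0),(190,222,0),(339,260,.036),(350,260,.036)]: print(u,(pix2w(c,T,u,v,z)*1000).round(1)[:2])
E
```

```text
224 [(193, 55), (316, -86), (332, -49)]
230 [(189, -34), (321, -63)]
236 [(325, -66), (338, -31)]
242 [(161, 32), (183, -58), (329, -64)]
248 [(180, -71), (333, -69), (344, -37)]
254 [(177, -47), (338, -77), (348, -54)]
260 [(177, 204), (339, -183), (344, -72), (350, -134)]
266 [(160, -138), (177, 327), (186, -240), (201, 289), (311, 237), (323, -145), (340, 230), (349, -131), (350, -131)]
272 [(177, 330), (186, -253), (313, 277), (323, -159), (340, 243), (349, -153)]
278 [(179, 281), (187, -241), (203, -204), (315, 271), (322, -150), (340, 94), (348, -133)]
316 [404.7 -84.2]
190 [ 405.6 -144.9]
339 [405.9 -81.1]
350 [405.8 -76.9]
```

>>> carry_out --targets '[210, 8, 0, 1, 0, 210, 8, 0, 1, 0, 210, 8, 0, 1, 0, 210, 8, 0, 1, 0, 210, 5, 0, 1, 0, 210, 5, 0, 1, 0, 210, 5, 0, 0, 0, 210, 5, 0, 0, 0, 210, 5, 0, 0, 0, 210, 5, 0, 0, 0, 210, 5, 0, 0, 0, 210, 5, 0, 0, 0, 210, 5, 0, 0, 0, 210, 0, 0, 0, 0]'

```text
t: 18.05
eef_pos: [0.4962, -0.1113, 0.0164]
tool_rot: [0.0, -0.008, 1.0, -0.0]
contact_force: [-0.2, 1.1, -0.2]
gripper_width: 0.176
grasp_force: 0.0
```

```bash
cat > m2.py <<'E'
from h import *
import sys
o,c,T=wrist(sys.argv[1])
g=cv2.GaussianBlur(cv2.cvtColor(c["frame"],cv2.COLOR_RGB2GRAY),(3,3),0)
sx=cv2.Sobel(g,cv2.CV_32F,1,0); sy=cv2.Sobel(g,cv2.CV_32F,0,1)
for r in range(90,284,12):
    print(r,[(u,int(sx[r,u])) for u in range(110,410) if abs(sx[r,u])>90 and abs(sx[r,u])==np.abs(sx[r,u-3:u+4]).max()])
for u in range(150,380,15):
    col=sy[:,u]; print(u,[(i,int(col[i])) for i in range(60,235) if abs(col[i])>90 and abs(col[i])==np.abs(col[i-2:i+3]).max()])
E
python3 m2.py w10
```

```text
[ 0.4962 -0.1113  0.0164] [-0.2  1.1 -0.2] [ 0.423 -0.113  0.159]
90 [(111, 115), (353, -132)]
102 [(352, -125)]
114 [(351, -114)]
126 [(354, -146)]
138 [(353, -115)]
150 [(351, -120)]
162 [(175, 154), (354, -175)]
174 [(175, 178), (184, -203), (199, 119), (327, -127), (345, 197), (354, -289)]
186 [(176, 166), (185, -223), (200, 338), (321, -226), (327, -138), (344, 207), (353, -281)]
198 [(177, 158), (186, -219), (200, 317), (321, -231), (326, -129), (343, 204), (353, -290)]
210 [(178, 150), (186, -216), (201, 323), (320, -225), (325, -120), (326, -120), (343, 198), (352, -311)]
222 [(179, 143), (187, -230), (201, 299), (319, -220), (325, -122), (342, 206), (351, -296)]
234 [(169, 335), (178, -109), (188, -217), (202, 308), (319, -225), (324, -120), (341, 216), (350, -269)]
246 [(170, 320), (188, -224), (203, 285), (216, -192), (237, -157), (242, 438), (267, -227), (275, -222), (280, 167), (293, 206), (318, -177), (324, -130), (340, 221), (349, -303)]
258 [(171, 270), (180, 184), (189, -245), (203, 262), (208, -353), (223, 176), (236, -185), (242, 501), (267, -256), (275, -262), (28
[... 372 characters left out ...]
48, -101), (182, 313), (190, -248), (201, -118), (226, 262), (233, -381), (242, 168), (275, -175), (285, 330), (316, 114), (338, 97), (346, -99), (368, 184), (376, -120)]
150 []
165 [(218, 111), (228, -157)]
180 [(161, 185)]
195 [(160, 184), (161, 184), (170, -233)]
210 [(160, 181), (161, 181), (169, -177), (177, 231)]
225 [(160, 181), (161, 181), (169, -172), (175, 227)]
240 [(161, 187), (169, -172), (176, 229)]
255 [(161, 180), (169, -165), (176, 232)]
270 [(160, 187), (169, -165), (176, 228)]
285 [(160, 214), (169, -170), (176, 231)]
300 [(160, 188), (169, -169), (175, 231)]
315 [(160, 190), (169, -161), (179, 228)]
330 [(160, 192), (169, -223)]
345 [(160, 212), (169, -159)]
360 []
375 []
```

>>> carry_out --targets '[210, 5, 0, 0, 0, 210, 5, 0, 0, 0, 210, 5, 0, 0, 0, 210, 5, 0, 0, 0, 210, 5, 0, 0, 0, 210, 5, 0, 0, 0, 210, 5, 0, 0, 0]'

```text
t: 18.8
eef_pos: [0.5307, -0.1113, 0.0163]
tool_rot: [0.0, -0.008, 1.0, -0.0]
contact_force: [-0.6, 0.3, 0.5]
gripper_width: 0.176
grasp_force: 0.1
```

>>> carry_out --targets '[210, 4, 0, 0, 0, 210, 4, 0, 0, 0, 210, 4, 0, 0, 0, 210, 4, 0, 0, 0, 210, 0, 0, 0, 0]'

```text
t: 19.3
eef_pos: [0.547, -0.1113, 0.0164]
tool_rot: [0.0, -0.008, 1.0, -0.0]
contact_force: [0.3, -0.9, 0.3]
gripper_width: 0.176
grasp_force: 0.0
```

>>> carry_out --targets '[210, 2, 0, 0, 0, 210, 2, 0, 0, 0, 210, 2, 0, 0, 0, 210, 2, 0, 0, 0]'

```text
t: 19.7
eef_pos: [0.5543, -0.1113, 0.0163]
tool_rot: [-0.0, -0.008, 1.0, 0.0]
contact_force: [0.3, 1.0, -0.0]
gripper_width: 0.174
grasp_force: 0.1
```

>>> carry_out --targets '[210, 2, 0, 0, 0, 210, 1, 0, 0, 0, 210, 1, 0, 0, 0, 210, 0, 0, 0, 0]'

```text
t: 20.1
eef_pos: [0.5582, -0.1113, 0.0163]
tool_rot: [-0.0, -0.008, 1.0, 0.0]
contact_force: [0.0, -0.2, -0.7]
gripper_width: 0.172
grasp_force: 0.2
```

>>> carry_out --targets '[210, 1, 0, 0, 0, 210, 1, 0, 0, 0, 210, 0, 0, 0, 0]'

```text
t: 20.4
eef_pos: [0.5585, -0.1114, 0.0159]
tool_rot: [-0.002, -0.008, 1.0, 0.0]
contact_force: [-5.6, -0.4, 1.9]
gripper_width: 0.173
grasp_force: 2.5
```

>>> carry_out --targets '[210, 1, 0, 0, 0, 210, 0.5, 0, 0, 0, 210, 0, 0, 0, 0]'

```text
t: 20.7
eef_pos: [0.5586, -0.1115, 0.0156]
tool_rot: [-0.003, -0.007, 1.0, 0.001]
contact_force: [-7.5, -0.6, 3.5]
gripper_width: 0.173
grasp_force: 3.9
```

```bash
python3 m2.py w11
```

```text
[ 0.5586 -0.1115  0.0156] [-7.5 -0.6  3.5] [ 0.486 -0.113  0.159]
90 [(384, -134)]
102 [(121, 182), (131, -172), (160, 352), (360, -252), (391, 176), (400, -288)]
114 [(122, 184), (133, -177), (161, 337), (352, -259), (359, -125), (389, 176), (400, -290)]
126 [(123, 151), (134, -186), (178, 330), (344, -309), (388, 178), (398, -288)]
138 [(125, 160), (135, -191), (147, 236), (157, -191), (179, 343), (339, -249), (344, -130), (368, 170), (379, -269), (386, 168), (397, -286)]
150 [(126, 172), (136, -196), (148, 250), (158, -187), (180, 311), (188, -135), (343, -101), (367, 172), (377, -267), (385, 175), (395, -287)]
162 [(127, 145), (137, -189), (149, 249), (159, -181), (175, 140), (358, -97), (366, 161), (376, -278), (384, 170), (394, -286)]
174 [(128, 111), (138, -190), (150, 254), (160, -182), (174, 237), (183, -173), (199, 109), (350, 162), (360, -269), (365, 174), (375, -272), (382, 170), (392, -294)]
186 [(130, 125), (139, -183), (151, 257), (161, -187), (175, 237), (184, -189), (200, 311), (324, -208), (330, -123), (349, 176), (359, -267), (364, 169), (373, -257), (381, 171), (3
[... 1929 characters left out ...]
-150), (179, 196)]
240 [(97, 280), (123, 94), (147, -192), (162, 188), (171, -156), (179, 197)]
255 [(97, 282), (123, 124), (147, -186), (162, 189), (171, -148), (179, 197)]
270 [(97, 288), (123, 128), (147, -170), (162, 191), (171, -152), (178, 189)]
285 [(97, 279), (120, -158), (123, 177), (147, -166), (162, 163), (171, -151), (178, 204)]
300 [(98, 284), (120, -232), (123, 249), (146, -173), (162, 164), (171, -151), (178, 200)]
315 [(98, 286), (147, -128), (162, 166), (168, -139), (178, 152), (232, -187)]
330 [(98, 276), (146, -231), (162, 176), (171, -152)]
345 [(98, 279), (125, -206), (162, 171), (172, -214)]
360 [(71, -97), (98, 138), (102, -164), (164, 123)]
375 [(98, -92), (131, 259)]
```

>>> carry_out --targets '[210, -3, 0, 0, 0, 210, -4, 0, 0, 0, 210, 0, 0, 15, 0, 210, 0, 0, 30, 0, 210, 0, 0, 50, 0, 210, 0, 0, 50, 0, 210, 0, 0, 50, 0, 210, 0, 0, 50, 0, 210, 0, 0, 50, 0, 210, -30, 0, 0, 0, 210, 0, 0, 0, 0]'

```text
t: 21.85
eef_pos: [0.523, -0.1128, 0.3139]
tool_rot: [0.002, -0.007, 1.0, 0.001]
contact_force: [0.2, -1.3, 0.2]
gripper_width: 0.181
grasp_force: 0.0
```

```bash
python3 - <<'E'
from h import *
o,c,T=wrist('w12')
g=cv2.GaussianBlur(cv2.cvtColor(c["frame"],cv2.COLOR_RGB2GRAY),(3,3),0)
sx=cv2.Sobel(g,cv2.CV_32F,1,0); sy=cv2.Sobel(g,cv2.CV_32F,0,1)
u0,v0=[int(a) for a in w2pix(c,T,(.536,-.111,.04))]; print(u0,v0)
for du in (-22,-10,0,10,22):
    col=sy[:,u0+du]; L=[i for i in range(3,380) if abs(col[i])>70 and abs(col[i])==np.abs(col[i-1:i+2]).max()]
    print(u0+du,[(i,int(col[i]),*(pix2w(c,T,u0+du,i,.04)*1000).round(0)[:1]) for i in L if v0-80<i<v0+80])
for dv in (-15,0,15):
    row=sx[v0+dv]; print(v0+dv,[(u,int(row[u]),(pix2w(c,T,u,v0+dv,.04)*1000).round(0)[1]) for u in range(u0-80,u0+80) if abs(row[u])>70 and abs(row[u])==np.abs(row[u-1:u+2]).max()])
E
```

```text
[ 0.523  -0.1128  0.3139] [ 0.2 -1.3  0.2] [ 0.449 -0.114  0.456]
259 162
237 [(94, -87, np.float64(455.0)), (120, 154, np.float64(485.0)), (137, -98, np.float64(505.0)), (141, 105, np.float64(510.0)), (143, -72, np.float64(513.0)), (186, -82, np.float64(567.0)), (191, 118, np.float64(574.0)), (196, -141, np.float64(581.0)), (229, -82, np.float64(626.0))]
249 [(120, 178, np.float64(485.0)), (137, -126, np.float64(505.0)), (141, 108, np.float64(510.0)), (182, -123, np.float64(562.0)), (189, 103, np.float64(571.0)), (196, -147, np.float64(580.0)), (229, -80, np.float64(626.0))]
259 [(120, 191, np.float64(485.0)), (137, -121, np.float64(505.0)), (141, 111, np.float64(510.0)), (182, -125, np.float64(562.0)), (189, 114, np.float64(571.0)), (196, -139, np.float64(580.0))]
269 [(120, 188, np.float64(485.0)), (137, -114, np.float64(505.0)), (141, 126, np.float64(510.0)), (183, -132, np.float64(563.0)), (189, 104, np.float64(571.0)), (196, -114, np.float64(580.0)), (221, 92, np.float64(614.0)), (228, -134, np.float64(624.0))]
281 [(120, 195, np.float64(484.0)), (137, -113, np.float64(505.0)),
[... 867 characters left out ...]
237, -75, np.float64(-140.0)), (239, 99, np.float64(-137.0)), (283, -108, np.float64(-82.0)), (285, 108, np.float64(-80.0)), (287, -96, np.float64(-77.0)), (290, 82, np.float64(-74.0)), (294, 336, np.float64(-69.0)), (305, -289, np.float64(-55.0))]
177 [(219, -136, np.float64(-162.0)), (222, 130, np.float64(-159.0)), (224, -136, np.float64(-156.0)), (228, 140, np.float64(-151.0)), (230, -111, np.float64(-148.0)), (233, 99, np.float64(-145.0)), (237, -95, np.float64(-140.0)), (240, 108, np.float64(-136.0)), (282, -144, np.float64(-83.0)), (285, 109, np.float64(-79.0)), (289, 331, np.float64(-74.0)), (292, -263, np.float64(-70.0)), (294, 314, np.float64(-68.0)), (297, -230, np.float64(-64.0))]
```

```bash
python3 -c "
from h import *
print(bot.hand_in())"
```

```text
the job is handed in; nothing more can be done
None
```

The middle tray is home in the large one and the small tray is home in the middle one. Both were pushed along the bench, with contact force and final wrist images consistent with fully home. The job was handed in at about 22 s, and the verdict was not shown.

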